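# Load two collars on a cutter cartridge and lift it out by its catches

## Robot

A 6-joint arm with a two-finger parallel gripper is mounted at the origin on the work surface. World frame = base frame: x ahead of the robot, y to its left, z up, the work surface at z = 0. Lengths are in m, angles in rad, forces in N, time in s.
With the tool pointing down it reaches from about 0.275 to 0.85 m from the base axis. Payload 19 kg.
Tool frame: the origin (TCP) lies at the very end of the fingers, on their centre line; the grasp point (between the pads) lies 19 mm behind it; x points along the fingers, y is the direction in which the jaws open and shut, and the axes are right-handed (so a half turn about x gives the same grasp; the last joint's range is limited). The gripper opens to 85 mm and grips with 20 to 120 N. Pads are 22 mm wide; open, the fingers measure 114 mm over their backs; the gripper's body (76 mm by 85 mm) begins 54 mm behind the grasp point. The pads swing forward as they close: fully open they stand 13 mm farther back than shut.
Start: joints at [0.997, 0.15, 1.437, -0, 1.554, -0.134], TCP at [0.245, 0.52, 0.231] pointing down, gripper open.
Joint ranges: [-2.8, 2.8], [-0.68, 2.1], [0.12, 2.68], [-1.39, 4.53], [0.16, 2.79], [-2.81, 2.81]. Speed limits (rad/s): [1.89, 1.89, 2.22, 3.01, 3.01, 3.01].

## Interface

Orientations are given as a unit quaternion [x, y, z, w].
In Python, from cell import ctrl, eyes gives the robot as it stands.
- The arm moves only by the shell command python3 -m pendant 'ROWS' [FORCE]. ROWS is JSON, a list of rows, each an object of numbers: "wx", "wy", "wz": the turn, a rotation vector about the tool's x, y, z in rad; "dx", "dy", "dz": the shift along the tool's x, y, z in mm; "fingers": the opening, from 0 (shut) to 1 (fully open). A call has 1 to 8 rows; each row shifts and turns the pose as measured when the row begins, along the tool's axes as they then stand; what a row does not reach is not made up. A row lasts 1/8 s, in which the tool goes at most 62.5 mm and 10.7 degrees, less where a joint would pass 70% of its speed; a pose out of reach is approached as far as the arm can. A call is refused whole if a number of a shift passes 62.5 or a number of a turn 0.188, either way. A call with a gripper value outside its range is refused whole. The fingers move at their own pace and stop on an object; FORCE is the grip in N (left out, the last holds). Time passes only in rows, so rows that do not move let the fingers close. It gives the time, the measured TCP pose, the force and the opening at its end, in the units of the state.
- ctrl.read_state(): the state, without advancing time (a new reading comes with each control period).
- eyes.camera(name): name is "scene" or "top"; returns the picture (420x560x3 uint8, blue, green, red); there is no depth.
- eyes.calibration(name): a dict with "fovy" (degrees; the focal length in pixels is half the picture's height over the tangent of half this angle, whatever the lens; pixels are square), "cx", "cy" (the principal point, pixels), "R" (3x3) and "t" (3): a world point X has camera coordinates R X + t. Camera axes: x right, y down, z forward; pixel columns grow to the right and rows downward; lengths in m; the calibration is good to about 2 mm. A picture is of the moment at which its call begins. calibration takes no time and is no camera call.
- ctrl.close_job(): hands the job in, once; it reports no verdict.
The state is a dict: "time_s": time; "qpos": joint angles; "qvel": joint speeds; "effort": joint torques, N m; "eef_pos": TCP position; "eef_rot": TCP orientation; "force": force on the tool from outside, world axes, zero at the start; "ft_torque": the same for the moment, N m; "gripper_width": opening from 0.0 (shut) to 1.0 (fully open).
Only numpy, scipy, OpenCV 4.12 (cv2) and the standard library are available. Lean on these libraries where they do the work, as an engineer would, in place of code of your own. Each camera call takes 0.05 s, during which the arm holds its last target.

## Task

Load the cutter cartridge while it sits in its dock: thread the wide collar down the spindle, fully home on the deck, then the narrow collar fully home on top of it. Then squeeze in the cartridge's two side catches between your fingers, lift it straight up out of the dock with both collars on, and finish while holding it by the catches, level and still, about 10 cm above where it sat. Leave the sweets, plate, cup and spatula where they are.

Things in the scene. Friction and masses are not known exactly. Their poses are not given: they have to be found in the camera images.
- dock: Fixed dark-steel dock: base plate 130 (x) x 110 (y) x 12 mm, with end and side guides reaching 32 mm above the table, and two lips, 40 mm long in x, reaching in over the catch toes at its +y and -y sides: lip tops 27.5 mm above the table, inner edges 32 mm from the middle. Origin: centre of its underside, on the table; yaw varies.
- cartridge: Loose aluminium cutter cartridge, about 0.3 kg, 80 (x) x 42 (y) mm, standing on the dock's 12 mm base plate, same yaw as the dock, 1.5 mm play a side. Flat deck 48 mm above its underside with an upright steel spindle in its middle, 12 mm thick, 30 mm tall, top 7 mm tapered to 6 mm. Origin: centre of its underside. It cannot be lifted until both side catches are pushed in, then lifts straight up.
- spindle_foot (a point): Point on the spindle's axis at the deck (48 mm above the cartridge's underside, 60 mm above the table while docked). z up along the spindle.
- catch_a (a joint): Travel in m of the catch on the cartridge's +y side, a grey plastic plate with dark ribs: 0 = sprung out (latched), 0.006 = fully in towards the middle, at its stop. Its spring takes 2 N to start and 4.4 N at full travel, and returns it when let go. The toe at its foot clears the dock's lip once it is over 4 mm in.
- catch_b (a joint): The same catch on the -y side (pushed in towards +y).
- catch_a_pad (a point): Point on the outer face of catch a, 32 mm above the cartridge's underside (44 mm above the table while docked), 30 mm from the middle. The face is 30 mm wide (x) and free from 27.5 mm (lip top) to 54 mm (its top edge) above the table. Width over both catches: 60 mm sprung out, 48 mm pushed in; the deck above is 42 mm wide.
- catch_b_pad (a point): The same point on catch b, at the -y side.
- wide_collar: Loose steel collar (ring) lying flat on the table: 40 mm outside, 16 mm bore, 12 mm high, about 100 g. Origin at the centre of its underside. Which side of the dock it lies on varies.
- narrow_collar: Loose steel collar (ring) lying flat on the table: 28 mm outside, 16 mm bore, 12 mm high, about 40 g. Origin at the centre of its underside.
- sweet0: loose hard sweet, green and cream slab 34 x 24 x 10 mm; origin at the centre of its underside; a bystander, leave alone
- sweet1: loose hard sweet, green and cream slab 34 x 24 x 10 mm; origin at the centre of its underside; a bystander, leave alone
- sweet2: loose hard sweet, green and cream slab 34 x 24 x 10 mm; origin at the centre of its underside; a bystander, leave alone
- sweet3: loose hard sweet, green and cream slab 34 x 24 x 10 mm; origin at the centre of its underside; a bystander, leave alone
- plate: red plastic plate of sweets, 210 mm across, 26 mm high in all; origin at the centre of its underside; a bystander beyond the dock
- cup: open steel cup, 68 mm across, 75 mm high; origin at the centre of its underside; a bystander
- spatula: spatula lying on the table; its handle points to its -x; a bystander

How it is judged:
By the outcome, as a careful person would: the job done as asked, in the order asked, and still so for the second after the job is handed in, while the arm keeps its last pose, push and grip.
It also fails if it takes over 64 s, if anything falls off the work surface, if the arm or the gripper's body presses on something with over 40 N, if the wrist force passes 120 N, or if a joint passes its speed limit or range.

## Working session

There is one attempt and no reset: what is moved stays moved. The work goes in short steps, Python scripts to look and compute and a shell command to move; the robot and the scene stay as the last step left them, time stands still between calls to the robot, and variables do not carry over. Pictures are saved under pics/ and viewed, and the job is handed in when it is done.

```bash
ls; mkdir -p pics; python3 - <<'E'
from cell import ctrl, eyes
import cv2
s=ctrl.read_state()
for k in s: print(k,s[k])
for n in ("scene","top"):
    cv2.imwrite(f"pics/{n}0.png",eyes.camera(n)); print(n,eyes.calibration(n))
E
```

```text
pics
time_s 0.0
qpos [ 9.97008893e-01  1.50966784e-01  1.43800093e+00 -1.36884379e-05
  1.55380002e+00 -1.34023325e-01]
qvel [0.00056275 0.00017129 0.00128718 0.00014358 0.00018906 0.00063611]
effort [ 4.16913490e-04 -7.13030434e+01 -5.70877826e+01 -9.38453104e-05
  8.52443132e-03  2.30809479e-05]
eef_pos [0.24469623 0.52007231 0.23070139]
eef_rot [ 0.15383876  0.69022124 -0.15462153  0.68994236]
force [-0.3205977  -0.15605429  0.01688011]
ft_torque [ 0.01030662  0.04926895 -0.04202077]
gripper_width 0.9996304941641544
scene {'fovy': 44.823821554069866, 'cx': 280.5362746509436, 'cy': 207.46449996555702, 'R': array([[ 0.63397805,  0.77327107, -0.0111213 ],
       [ 0.4865064 , -0.40996576, -0.77151772],
       [-0.60115169,  0.48371472, -0.63611062]]), 't': array([-0.36626168, -0.25205441,  1.43999977])}
top {'fovy': 44.95964202034446, 'cx': 276.2095096912175, 'cy': 206.12812410344554, 'R': array([[ 0.02131925, -0.99956767,  0.02024775],
       [-0.99575652, -0.02304272, -0.08909539],
       [ 0.08952344, -0.01826238, -0.99581727]]), 't': array([-0.03187717,  0.6059563 ,  1.21843431])}
```

View pics/scene0.png

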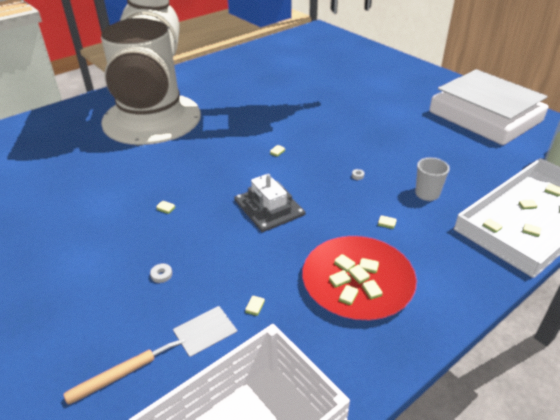

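View pics/top0.png

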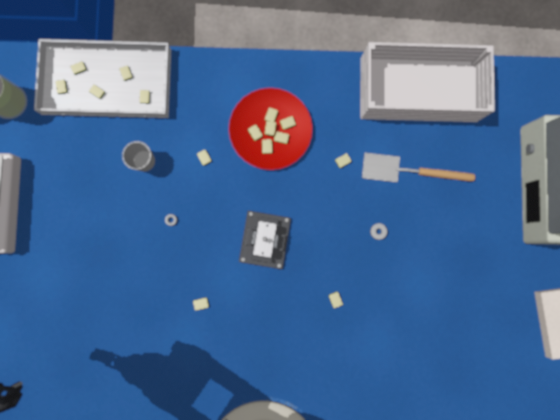

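Top view: wide collar at ~(379,231), narrow collar at ~(171,220), dock at ~(265,240). Next I'll zoom in and measure.

```bash
cat > h.py <<'E'
import numpy as np, cv2
from cell import ctrl, eyes
def K(n):
    c=eyes.calibration(n); f=210/np.tan(np.radians(c['fovy']/2)); return c,f
def ray(n,uv):
    c,f=K(n); R=np.array(c['R']);t=np.array(c['t'])
    d=np.array([(uv[0]-c['cx'])/f,(uv[1]-c['cy'])/f,1.])
    return -R.T@t, R.T@d
def onz(n,uv,z):
    o,d=ray(n,uv); return o+d*(z-o[2])/d[2]
def proj(n,X):
    c,f=K(n); p=np.array(c['R'])@np.array(X)+np.array(c['t']); return np.array([c['cx']+f*p[0]/p[2],c['cy']+f*p[1]/p[2]])
def tri(u1,u2):
    o1,d1=ray('scene',u1);o2,d2=ray('top',u2)
    A=np.stack([d1,-d2],1); s=np.linalg.lstsq(A,o2-o1,rcond=None)[0]
    a=o1+d1*s[0];b=o2+d2*s[1]; return (a+b)/2,np.linalg.norm(a-b)
def crop(img,c,r,k,name):
    x,y=int(c[0]),int(c[1]); cv2.imwrite(name,cv2.resize(img[max(0,y-r):y+r,max(0,x-r):x+r],None,fx=k,fy=k,interpolation=cv2.INTER_CUBIC))
E
python3 - <<'E'
from h import *
T=cv2.imread('pics/top0.png');S=cv2.imread('pics/scene0.png')
a=cv2.resize(T[200:280,225:305],None,fx=5,fy=5,interpolation=cv2.INTER_CUBIC)
b=cv2.resize(S[160:240,228:308],None,fx=5,fy=5,interpolation=cv2.INTER_CUBIC)
cv2.imwrite('pics/z0.png',np.hstack([a,b]))
for n,im,cs in (('top',T,[(379,231),(171,220)]),('scene',S,[(161,273),(358,174)])):
    hsv=cv2.cvtColor(im,cv2.COLOR_BGR2HSV)
    for c in cs:
        r=20; x,y=c
        m=((hsv[...,1]<110)&(hsv[...,2]>90)).astype(np.uint8)[y-r:y+r,x-r:x+r]
        cnt=max(cv2.findContours(m,0,1)[0],key=cv2.contourArea)
        e=cv2.fitEllipse(cnt); u=(e[0][0]+x-r,e[0][1]+y-r)
        print(n,c,u,e[1],onz(n,u,.012), onz(n,u,.006))
hsv=cv2.cvtColor(T,cv2.COLOR_BGR2HSV)
E
```

```text
top (379, 231) (378.4020252227783, 231.06916046142578) (16.63421630859375, 17.583370208740234) [ 0.55157269 -0.27389189  0.012     ] [ 0.55184301 -0.27522111  0.006     ]
top (171, 220) (170.4686050415039, 219.4587116241455) (11.478553771972656, 13.240140914916992) [0.56881894 0.24167138 0.012     ] [0.56917165 0.24280511 0.006     ]
scene (161, 273) (160.7553253173828, 272.55160331726074) (19.116308212280273, 23.040451049804688) [ 0.55743609 -0.27633082  0.012     ] [ 0.5517968  -0.27428678  0.006     ]
scene (358, 174) (357.5027713775635, 173.99320030212402) (11.062779426574707, 13.25739574432373) [0.57483469 0.23742641 0.012     ] [0.56934338 0.24384    0.006     ]
```

View pics/z0.png

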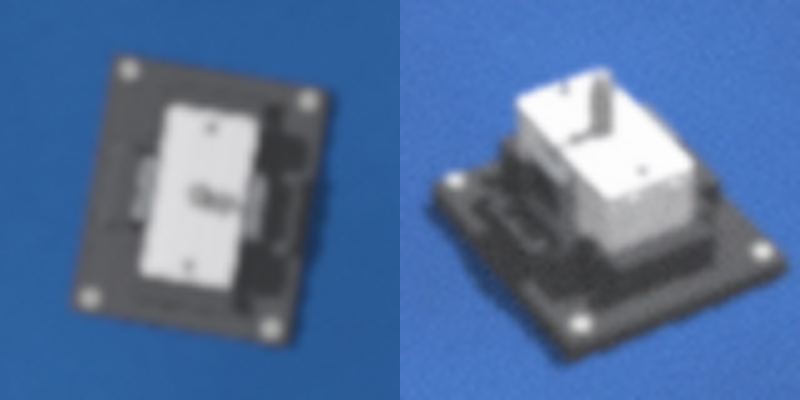

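```bash
python3 - <<'E'
from h import *
T=cv2.imread('pics/top0.png');S=cv2.imread('pics/scene0.png')
B=[onz('top',(225+a/5-.4,200+b/5-.4),.013) for a,b in [(128,70),(308,100),(90,298),(271,328)]]
B=np.array(B);print(B[:,:2],B.mean(0), np.degrees([np.arctan2(*(B[0]-B[2])[1::-1]),np.arctan2(*(B[1]-B[3])[1::-1])]),np.linalg.norm(B[0]-B[2]),np.linalg.norm(B[0]-B[1]))
Bs=[onz('scene',(228+(a-400)/5-.4,160+b/5-.4),.013) for a,b in [(455,180),(762,250),(580,323)]]
print(np.array(Bs))
g=T[200:280,225:305].min(2); m=(g>165).astype(np.uint8)
c=max(cv2.findContours(m,0,1)[0],key=cv2.contourArea); m2=cv2.drawContours(np.zeros_like(m),[cv2.convexHull(c)],-1,1,-1)
r=cv2.minAreaRect(c); print(r)
P=np.array([onz('top',p+[225,200],.060) for p in cv2.boxPoints(r)]);print(P,P.mean(0))
e=[P[1]-P[0],P[2]-P[1]]
for v in e: print(np.linalg.norm(v),np.degrees(np.arctan2(v[1],v[0])))
X=P.mean(0)
for z in (.06,.09): print(z,proj('top',[X[0],X[1],z]),proj('scene',[X[0],X[1],z]))
E
```

```text
[[ 0.58773548  0.04537271]
 [ 0.57486599 -0.04413765]
 [ 0.47500855  0.06111742]
 [ 0.46221265 -0.02813936]] [0.52495567 0.00855328 0.013     ] [-7.95113174 -8.08272227] 0.1138211629787734 0.09043079515340777
[[ 0.46183095 -0.02635965  0.013     ]
 [ 0.58747986  0.04661527  0.013     ]
 [ 0.5744718  -0.04298446  0.013     ]]
((39.20270538330078, 38.783782958984375), (18.08388900756836, 34.03059005737305), 9.462321281433105)
[[ 0.48830133  0.03593986  0.06      ]
 [ 0.56818025  0.02465267  0.06      ]
 [ 0.56204595 -0.01799523  0.06      ]
 [ 0.48218928 -0.00644636  0.06      ]] [0.5251792  0.00903774 0.06      ]
0.08067244054036148 -8.042856735839699
0.0430868097980759 -98.18504617106478
0.06 [264.2120872 238.7327003] [267.93429993 185.7294335 ]
0.09 [264.16942936 238.40743199] [267.55127561 174.34215977]
```

```bash
cat >> h.py <<'E'
from scipy.spatial.transform import Rotation as Ro
YAW=np.radians(-8.05)
def plan(tgt,yaw=YAW):
    s=ctrl.read_state(); R=Ro.from_quat(s['eef_rot']); p=np.array(s['eef_pos'])
    y=np.array([-np.sin(yaw),np.cos(yaw),0]); x=np.array([0,0,-1.])
    best=None
    for sg in (1,-1):
        G=Ro.from_matrix(np.stack([x,sg*y,np.cross(x,sg*y)],1)); w=(R.inv()*G).as_rotvec()
        if best is None or np.linalg.norm(w)<np.linalg.norm(best[0]): best=(w,G)
    w,G=best; d=np.array(tgt)-p
    print('t',round(s['time_s'],3),'p',p.round(4),'F',np.round(s['force'],1),'w',round(s['gripper_width'],3),'q6',np.round(s['qpos'],2))
    print('turn',w.round(4),'shift now(mm)',(R.inv().apply(d)*1e3).round(1),'shift after turn',(G.inv().apply(d)*1e3).round(1))
E
python3 - <<'E'
from h import *
s=ctrl.read_state();print(Ro.from_quat(s['eef_rot']).as_matrix().round(3))
plan([.552,-.2745,.13]);plan([.552,-.2745,.13],YAW+np.pi/2)
E
```

```text
[[-0.001  0.426  0.905]
 [-0.001  0.905 -0.426]
 [-1.    -0.001 -0.   ]]
t 0.1 p [0.2447 0.5201 0.2308] F [ 0.3 -0.6  0.8] w 1.004 q6 [ 1.    0.15  1.44  0.    1.55 -0.13]
turn [-0.2993 -0.0003  0.001 ] shift now(mm) [ 101.3 -588.   616.4] shift after turn [ 100.8 -743.7  415.5]
t 0.1 p [0.2447 0.5201 0.2308] F [ 0.3 -0.6  0.8] w 1.004 q6 [ 1.    0.15  1.44  0.    1.55 -0.13]
turn [1.2715e+00 5.0000e-04 1.0000e-03] shift now(mm) [ 101.3 -588.   616.4] shift after turn [100.8 415.5 743.7]
```

```bash
python3 -m pendant '[{"wx":-0.1,"dy":-35,"dz":35,"fingers":0.7},{"wx":-0.1,"dy":-38,"dz":32},{"wx":-0.1,"dy":-45,"dz":25},{"dy":-50,"dz":28},{"dy":-50,"dz":28},{"dy":-50,"dz":28},{"dy":-50,"dz":28},{"dy":-50,"dz":28}]' 40; python3 -c "
from h import *
plan([.552,-.2745,.13])"
```

```text
t 0.1 p [0.2447 0.5201 0.2308] F [ 0.3 -0.6  0.8] w 1.004 q6 [ 1.    0.15  1.44  0.    1.55 -0.13]
turn [-0.2993 -0.0003  0.001 ] shift now(mm) [ 101.3 -588.   616.4] shift after turn [ 100.8 -743.7  415.5]schema error: expected keys wx, wy, wz, dx, dy, dz, fingers
```

```bash
python3 -m pendant '[{"wx":-0.1,"wy":0,"wz":0,"dx":0,"dy":-35,"dz":35,"fingers":0.7},{"wx":-0.1,"wy":0,"wz":0,"dx":0,"dy":-38,"dz":32,"fingers":0.7},{"wx":-0.1,"wy":0,"wz":0,"dx":0,"dy":-45,"dz":25,"fingers":0.7},{"wx":0,"wy":0,"wz":0,"dx":0,"dy":-50,"dz":28,"fingers":0.7},{"wx":0,"wy":0,"wz":0,"dx":0,"dy":-50,"dz":28,"fingers":0.7},{"wx":0,"wy":0,"wz":0,"dx":0,"dy":-50,"dz":28,"fingers":0.7},{"wx":0,"wy":0,"wz":0,"dx":0,"dy":-50,"dz":28,"fingers":0.7},{"wx":0,"wy":0,"wz":0,"dx":0,"dy":-50,"dz":28,"fingers":0.7}]' 40; python3 -c "
from h import *
plan([.552,-.2745,.13])"
```

```text
time_s: 1.1
eef_pos: [0.4012, 0.1017, 0.229]
eef_rot: [0.042, 0.706, -0.045, 0.705]
force: [0.9, 0.8, 0.3]
gripper_width: 0.7
t 1.1 p [0.4012 0.1017 0.229 ] F [0.9 0.8 0.3] w 0.7 q6 [ 0.06 -0.19  1.78 -0.    1.56 -1.38]
turn [ 0.0177 -0.0015  0.0034] shift now(mm) [  99.9 -354.6  195.9] shift after turn [  99.  -351.4  202. ]
```

```bash
python3 -m pendant '[{"wx":0.018,"wy":0,"wz":0.003,"dx":10,"dy":-50,"dz":29,"fingers":0.7},{"wx":0,"wy":0,"wz":0,"dx":12,"dy":-50,"dz":29,"fingers":0.7},{"wx":0,"wy":0,"wz":0,"dx":12,"dy":-50,"dz":29,"fingers":0.7},{"wx":0,"wy":0,"wz":0,"dx":13,"dy":-50,"dz":29,"fingers":0.7},{"wx":0,"wy":0,"wz":0,"dx":13,"dy":-50,"dz":29,"fingers":0.7},{"wx":0,"wy":0,"wz":0,"dx":13,"dy":-50,"dz":29,"fingers":0.7},{"wx":0,"wy":0,"wz":0,"dx":13,"dy":-48,"dz":28,"fingers":0.7},{"wx":0,"wy":0,"wz":0,"dx":0,"dy":0,"dz":0,"fingers":0.7}]'; python3 -c "
from h import *
plan([.552,-.2745,.13])"
```

```text
time_s: 2.1
eef_pos: [0.555, -0.288, 0.1378]
eef_rot: [0.052, 0.706, -0.051, 0.704]
force: [-0.4, 0.5, -1.4]
gripper_width: 0.695
t 2.1 p [ 0.555  -0.288   0.1378] F [-0.4  0.5 -1.4] w 0.695 q6 [-0.6   0.3   1.44  0.    1.4  -2.03]
turn [-0.006  -0.0025 -0.0019] shift now(mm) [ 7.8 12.9 -4.9] shift after turn [ 7.8 12.9 -4.8]
```

```bash
python3 -m pendant '[{"wx":-0.006,"wy":-0.003,"wz":-0.002,"dx":20,"dy":13,"dz":-5,"fingers":0.7},{"wx":0,"wy":0,"wz":0,"dx":45,"dy":0,"dz":0,"fingers":0.7},{"wx":0,"wy":0,"wz":0,"dx":10,"dy":0,"dz":0,"fingers":0.7},{"wx":0,"wy":0,"wz":0,"dx":0,"dy":0,"dz":0,"fingers":0.7}]'; python3 -c "
from h import *
plan([.552,-.2745,.004])
cv2.imwrite('pics/top1.png',cv2.resize(eyes.camera('top')[190:270,330:430],None,fx=6,fy=6,interpolation=2))"
```

```text
time_s: 2.6
eef_pos: [0.5518, -0.273, 0.0623]
eef_rot: [0.05, 0.705, -0.05, 0.706]
force: [0.9, -0.1, 0.8]
gripper_width: 0.696
t 2.6 p [ 0.5518 -0.273   0.0623] F [ 0.9 -0.1  0.8] w 0.696 q6 [-0.58  0.34  1.55  0.    1.25 -2.02]
turn [ 0.      0.0009 -0.0003] shift now(mm) [58.3 -1.4  0.3] shift after turn [58.3 -1.4  0.4]
```

View pics/top1.png

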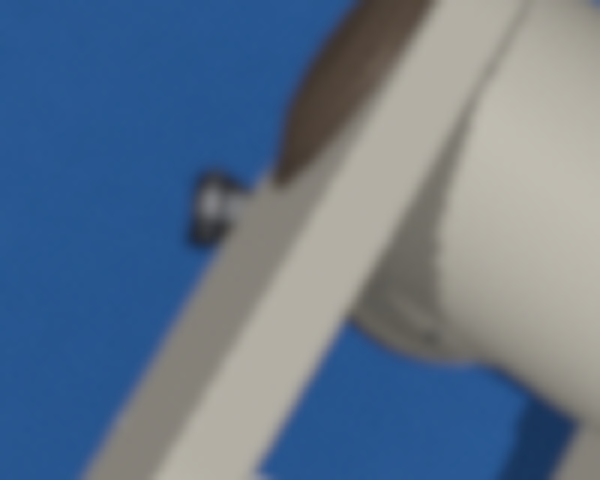

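```bash
python3 -m pendant '[{"wx":0,"wy":0,"wz":0,"dx":30,"dy":-1.5,"dz":0.3,"fingers":0.7},{"wx":0,"wy":0,"wz":0,"dx":20,"dy":0,"dz":0,"fingers":0.7},{"wx":0,"wy":0,"wz":0,"dx":4,"dy":0,"dz":0,"fingers":0.7},{"wx":0,"wy":0,"wz":0,"dx":0,"dy":0,"dz":0,"fingers":0.7}]'; python3 -c "
from h import *
plan([.552,-.2745,.003])
cv2.imwrite('pics/s1.png',cv2.resize(eyes.camera('scene')[220:320,100:220],None,fx=6,fy=6,interpolation=2))"
```

```text
time_s: 3.15
eef_pos: [0.5548, -0.276, 0.013]
eef_rot: [0.048, 0.703, -0.051, 0.708]
force: [0.3, -0.6, 0.9]
gripper_width: 0.7
t 3.15 p [ 0.5548 -0.276   0.013 ] F [ 0.3 -0.6  0.9] w 0.7 q6 [-0.59  0.39  1.59  0.    1.15 -2.02]
turn [0.0003 0.0081 0.0031] shift now(mm) [10.   1.2 -3. ] shift after turn [10.   1.1 -2.9]
```

View pics/s1.png

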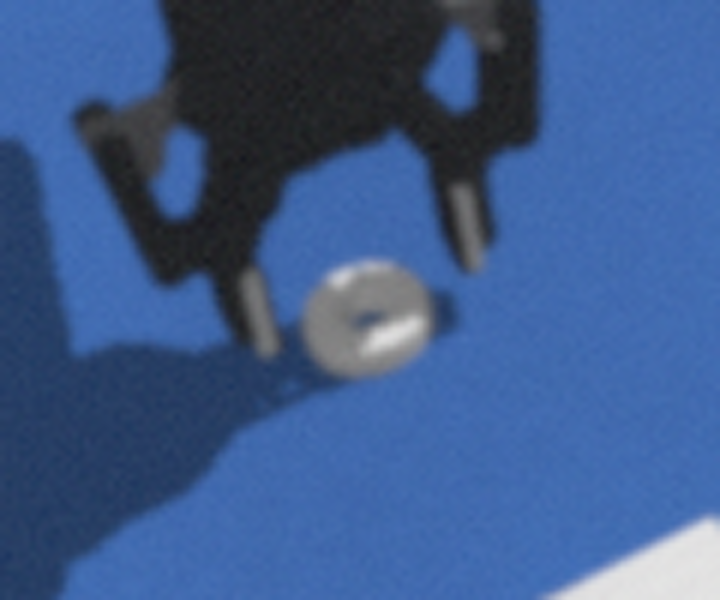

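Collar sits between the open fingers (left pad ~(265,350), right ~(470,265), collar ~(365,320) in crop). Now I correct the offset and go down.

```bash
python3 -m pendant '[{"wx":0,"wy":0.008,"wz":0.003,"dx":6,"dy":1.2,"dz":-3,"fingers":0.7},{"wx":0,"wy":0,"wz":0,"dx":3.5,"dy":0,"dz":0,"fingers":0.7},{"wx":0,"wy":0,"wz":0,"dx":0,"dy":0,"dz":0,"fingers":0.7}]'; python3 -c "
from h import *
plan([.552,-.2745,.003])"
```

```text
time_s: 3.58
eef_pos: [0.5524, -0.2747, 0.0044]
eef_rot: [0.049, 0.705, -0.05, 0.706]
force: [0.0, 0.0, 0.2]
gripper_width: 0.701
t 3.575 p [ 0.5524 -0.2747  0.0044] F [0.  0.  0.2] w 0.701 q6 [-0.59  0.4   1.6  -0.    1.14 -2.02]
turn [0.0004 0.0014 0.0008] shift now(mm) [ 1.4  0.1 -0.4] shift after turn [ 1.4  0.1 -0.4]
```

```bash
python3 -m pendant '[{"wx":0,"wy":0.001,"wz":0.001,"dx":1.4,"dy":0,"dz":-0.4,"fingers":0.3},{"wx":0,"wy":0,"wz":0,"dx":0,"dy":0,"dz":0,"fingers":0.3},{"wx":0,"wy":0,"wz":0,"dx":0,"dy":0,"dz":0,"fingers":0.3},{"wx":0,"wy":0,"wz":0,"dx":0,"dy":0,"dz":0,"fingers":0.3}]' 40; python3 -c "
from h import *
plan([.552,-.2745,.003])
cv2.imwrite('pics/s2.png',cv2.resize(eyes.camera('scene')[220:320,100:220],None,fx=6,fy=6,interpolation=2))"
```

```text
time_s: 4.08
eef_pos: [0.5521, -0.2747, 0.0034]
eef_rot: [0.05, 0.705, -0.049, 0.706]
force: [0.3, -0.3, 0.6]
gripper_width: 0.438
t 4.075 p [ 0.5521 -0.2747  0.0034] F [ 0.3 -0.3  0.6] w 0.438 q6 [-0.59  0.4   1.6   0.    1.14 -2.02]
turn [ 0.0004  0.0007 -0.0002] shift now(mm) [ 0.4  0.2 -0.2] shift after turn [ 0.4  0.2 -0.2]
```

View pics/s2.png

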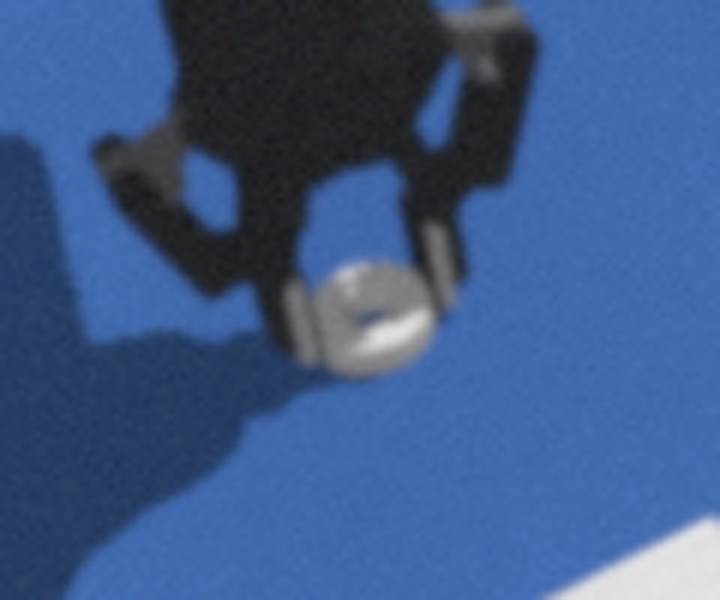

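```bash
python3 -m pendant '[{"wx":0,"wy":0,"wz":0,"dx":0,"dy":0,"dz":0,"fingers":0.1},{"wx":0,"wy":0,"wz":0,"dx":-15,"dy":0,"dz":0,"fingers":0.1},{"wx":0,"wy":0,"wz":0,"dx":-50,"dy":0,"dz":0,"fingers":0.1},{"wx":0,"wy":0,"wz":0,"dx":-50,"dy":10,"dz":0,"fingers":0.1},{"wx":0,"wy":0,"wz":0,"dx":-20,"dy":35,"dz":0,"fingers":0.1}]'; python3 -c "
from h import *
plan([.525,.009,.13])
cv2.imwrite('pics/s3.png',cv2.resize(eyes.camera('scene')[180:300,100:240],None,fx=5,fy=5,interpolation=2))"
```

```text
time_s: 4.75
eef_pos: [0.5574, -0.2306, 0.1435]
eef_rot: [0.051, 0.706, -0.05, 0.705]
force: [0.4, 1.1, -1.6]
gripper_width: 0.438
t 4.75 p [ 0.5574 -0.2306  0.1435] F [ 0.4  1.1 -1.6] w 0.438 q6 [-0.52  0.25  1.49  0.    1.4  -1.95]
turn [-0.0023 -0.0014 -0.001 ] shift now(mm) [ 13.8 232.5 -66.1] shift after turn [ 13.5 232.7 -65.6]
```

View pics/s3.png

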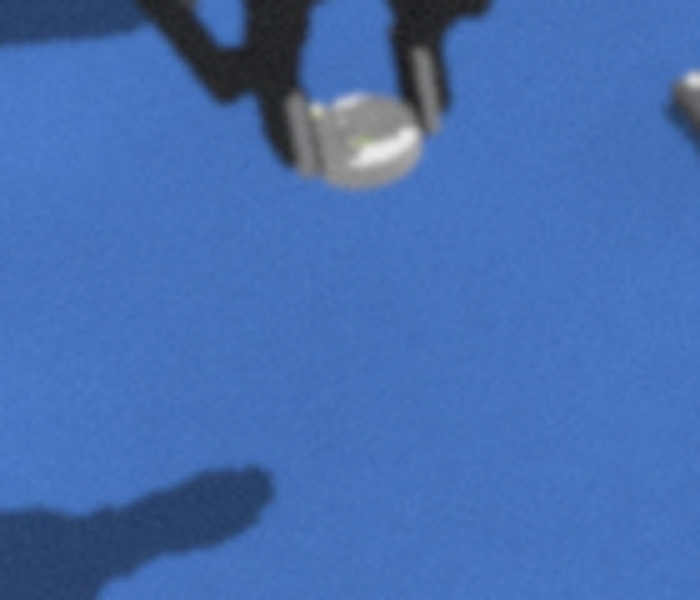

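The wide collar is held and level (crop ~(365,140)), so I carry it over the spindle.

```bash
python3 -m pendant '[{"wx":0,"wy":0,"wz":0,"dx":2,"dy":45,"dz":-13,"fingers":0.1},{"wx":0,"wy":0,"wz":0,"dx":2,"dy":45,"dz":-13,"fingers":0.1},{"wx":0,"wy":0,"wz":0,"dx":2,"dy":45,"dz":-13,"fingers":0.1},{"wx":0,"wy":0,"wz":0,"dx":2,"dy":45,"dz":-13,"fingers":0.1},{"wx":0,"wy":0,"wz":0,"dx":2,"dy":25,"dz":-7,"fingers":0.1},{"wx":0,"wy":0,"wz":0,"dx":0,"dy":10,"dz":-3,"fingers":0.1},{"wx":0,"wy":0,"wz":0,"dx":0,"dy":0,"dz":0,"fingers":0.1}]'; python3 -c "
from h import *
plan([.525,.009,.11])"
```

```text
time_s: 5.68
eef_pos: [0.5264, 0.0017, 0.1419]
eef_rot: [0.049, 0.703, -0.049, 0.708]
force: [0.8, -1.2, -0.9]
gripper_width: 0.441
t 5.675 p [0.5264 0.0017 0.1419] F [ 0.8 -1.2 -0.9] w 0.441 q6 [-0.14  0.09  1.69  0.    1.36 -1.58]
turn [ 0.0015  0.0078 -0.0009] shift now(mm) [31.9  7.  -2.7] shift after turn [31.9  7.1 -2.4]
```

```bash
python3 -m pendant '[{"wx":0,"wy":0.008,"wz":0,"dx":20,"dy":7,"dz":-2.4,"fingers":0.1},{"wx":0,"wy":0,"wz":0,"dx":12,"dy":0,"dz":0,"fingers":0.1},{"wx":0,"wy":0,"wz":0,"dx":0,"dy":0,"dz":0,"fingers":0.1}]'; python3 -c "
from h import *
plan([.525,.009,.105])
a=eyes.camera('scene');b=eyes.camera('top');plan([.525,.009,.105])
cv2.imwrite('pics/s4.png',np.hstack([cv2.resize(x,None,fx=5,fy=5,interpolation=2) for x in (a[130:240,228:308],b[185:295,225:305])]))"
```

```text
time_s: 6.05
eef_pos: [0.5251, 0.0073, 0.1072]
eef_rot: [0.05, 0.706, -0.05, 0.705]
force: [-0.0, -0.0, -1.0]
gripper_width: 0.439
t 6.05 p [0.5251 0.0073 0.1072] F [-0. -0. -1.] w 0.439 q6 [-0.13  0.12  1.72  0.    1.29 -1.56]
turn [-0.0007 -0.0018 -0.0004] shift now(mm) [ 2.2  1.7 -0.4] shift after turn [ 2.2  1.7 -0.4]
t 6.15 p [0.5256 0.0073 0.1083] F [-0.3 -0.3 -0.7] w 0.439 q6 [-0.13  0.12  1.72  0.    1.3  -1.56]
turn [-0.0007 -0.0003 -0.0005] shift now(mm) [ 3.3  1.6 -0.8] shift after turn [ 3.3  1.6 -0.8]
```

View pics/s4.png

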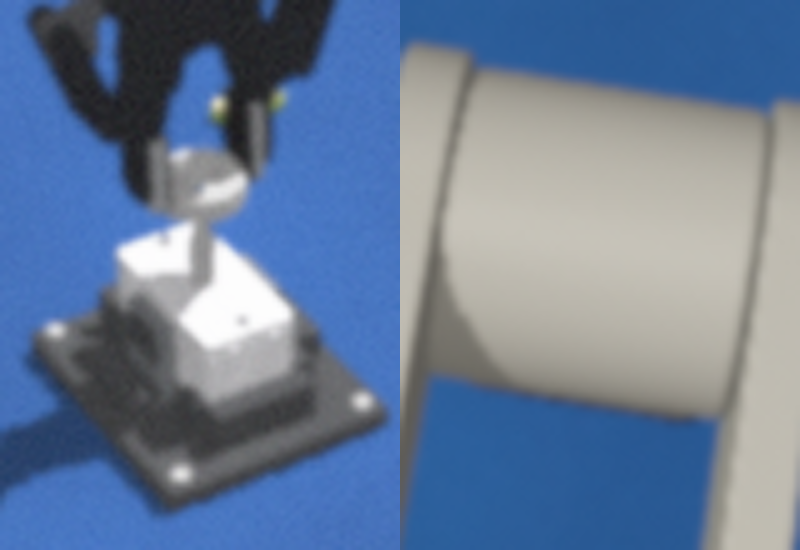

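```bash
python3 -c "
from h import *
p=[.5256,.0073,.1105]
print(proj('scene',p),proj('scene',[.525,.009,.085]),proj('scene',[.525,.009,.065]))
q=np.array(p);
for d in ([.001,0,0],[0,.001,0]): print(proj('scene',q+d)-proj('scene',q))
a=eyes.camera('scene')
cv2.imwrite('pics/s5.png',cv2.resize(a[150:195,245:295],None,fx=12,fy=12,interpolation=2))
for r in (164,166,168,170,176,178,180,182,184): print(r,a[r,255:285].mean(1).astype(int))
"
```

```text
[266.74920901 166.72383073] [267.54947761 176.23674406] [267.80557406 183.82767377]
[0.29766229 0.21126344]
[ 0.37855206 -0.17872385]
164 [ 39  43  58  90 114 117 110 119 128 133 138 142 145 144 143 138 137 139
 154 169 177 159 121  98 116 129 133 131 127 128]
166 [ 37  38  59  90 117 124 113 116 130 133 141 142 145 154 167 179 181 183
 200 222 225 208 164 134 126 127 127 129 130 132]
168 [ 67  50  57  88 114 119 114 113 129 138 143 151 171 193 220 229 228 225
 221 211 191 170 150 141 130 130 129 132 130 130]
170 [114 102  96 101 119 126 114 117 132 139 147 157 173 177 178 178 173 169
 163 159 155 148 139 137 134 131 131 129 132 131]
176 [141 145 157 175 186 182 201 235 246 248 242 206 162 146 138 142 145 141
 135 136 131 132 137 132 130 132 130 130 128 130]
178 [227 239 245 245 236 211 217 244 251 249 231 181 152 145 146 174 206 205
 178 148 133 134 132 134 130 132 134 133 131 130]
180 [252 252 253 253 252 251 251 252 252 249 225 174 147 146 151 189 235 248
 245 223 182 154 143 138 135 133 132 129 131 132]
182 [252 253 253 252 253 252 252 252 252 248 227 178 149 147 150 191 240 251
 253 252 246 230 197 166 149 139 130 132 128 128]
184 [230 244 246 242 229 219 216 219 220 218 206 172 148 146 147 194 240 251
 253 253 253 252 247 230 199 166 149 137 133 131]
```

View pics/s5.png

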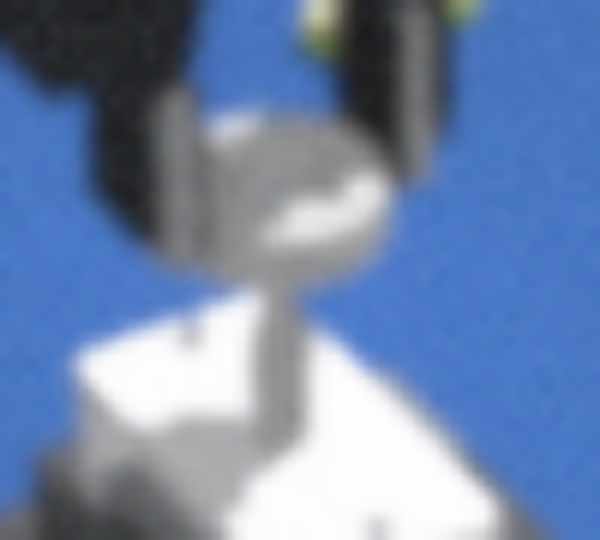

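```bash
python3 -c "
from h import *
a=eyes.camera('scene')
for r in range(158,184,1): print(r,a[r,253:285,2].astype(int))
plan([.525,.009,.105])
"
```

```text
158 [ 39  40  40  38  56  84 107 111  93  86  86  99 105  97  92  90  92  82
  79  68  50  36  31  33  48  82 114 115  83  59  66  71]
159 [ 34  39  34  42  64  94 115 117 105 117 138 154 154 132 117 117 114 108
 103  91  77  55  41  36  42  84 112 115  83  64  67  72]
160 [ 43  39  41  40  62  92 118 121 114 142 175 191 181 158 137 136 135 130
 129 122 107  92  66  45  50  81 113 113  81  60  69  73]
161 [ 37  37  33  41  61  92 118 116 112 131 166 183 173 154 144 141 144 141
 139 138 131 120 101  69  55  79 111 114  86  67  70  69]
162 [ 39  34  36  41  56  92 113 115 109 123 151 171 162 151 147 145 142 142
 141 140 138 133 122 102  74  81 110 117  93  78  70  71]
163 [ 43  38  38  39  55  87 115 120 112 119 141 152 146 145 146 147 145 139
 140 142 143 147 151 143 108  88 111 114  95  79  72  75]
164 [ 40  37  34  35  56  89 112 117 113 114 130 139 139 142 146 145 140 139
 137 141 157 173 189 188 143  97 103 107  87  79  74  72]
165 [ 42  33  35  42  57  89 112 119 111 110 122 134 134 141 141 140 144 143
 146 159 184 215 223 212 156  99  90  86  80  77  71  73]
166 [ 47  43  36  38
[... 1904 characters left out ...]
51 251 252 253 249 226 177 148 143 148 189
 238 248 241 212 155 119 105  89  81  77  75  74  73  73]
181 [247 252 253 253 253 253 253 252 253 253 253 249 226 175 148 145 150 192
 240 251 251 244 219 177 142 111  90  78  76  75  75  75]
182 [227 247 252 253 253 253 253 252 252 252 252 248 228 178 149 144 151 190
 240 252 253 251 246 227 188 146 112  89  75  77  75  74]
183 [192 231 248 252 252 252 251 249 248 247 247 243 225 183 150 146 149 192
 241 252 253 253 252 247 229 191 147 114  89  77  74  74]
t 6.25 p [0.5258 0.0075 0.1089] F [ 0.1 -0.8 -0.9] w 0.44 q6 [-0.13  0.12  1.72  0.    1.3  -1.56]
turn [-0.0004  0.0008 -0.0005] shift now(mm) [ 3.9  1.4 -1.1] shift after turn [ 3.9  1.4 -1.1]
```

```bash
python3 -m pendant '[{"wx":0,"wy":0,"wz":0,"dx":4,"dy":1.1,"dz":-1.2,"fingers":0.1},{"wx":0,"wy":0,"wz":0,"dx":8,"dy":0,"dz":0,"fingers":0.1},{"wx":0,"wy":0,"wz":0,"dx":8,"dy":0,"dz":0,"fingers":0.1},{"wx":0,"wy":0,"wz":0,"dx":4,"dy":0,"dz":0,"fingers":0.1},{"wx":0,"wy":0,"wz":0,"dx":0,"dy":0,"dz":0,"fingers":0.1}]'; python3 -c "
from h import *
plan([.525,.0088,.065])"
```

```text
time_s: 6.88
eef_pos: [0.5249, 0.0087, 0.0835]
eef_rot: [0.05, 0.705, -0.05, 0.706]
force: [-0.5, -0.7, -1.3]
gripper_width: 0.439
t 6.875 p [0.5249 0.0087 0.0835] F [-0.5 -0.7 -1.3] w 0.439 q6 [-0.13  0.14  1.75  0.    1.24 -1.56]
turn [-0.0005  0.0014 -0.0006] shift now(mm) [18.5  0.1  0.1] shift after turn [18.5  0.1  0.1]
```

```bash
python3 -m pendant '[{"wx":0,"wy":0,"wz":0,"dx":7,"dy":0,"dz":0,"fingers":0.1},{"wx":0,"wy":0,"wz":0,"dx":6,"dy":0,"dz":0,"fingers":0.1},{"wx":0,"wy":0,"wz":0,"dx":3,"dy":0,"dz":0,"fingers":0.1},{"wx":0,"wy":0,"wz":0,"dx":0,"dy":0,"dz":0,"fingers":0.1}]'; python3 -c "
from h import *
plan([.525,.0088,.0635])
a=eyes.camera('scene')
cv2.imwrite('pics/s6.png',cv2.resize(a[140:220,228:308],None,fx=7,fy=7,interpolation=2))"
```

```text
time_s: 7.38
eef_pos: [0.525, 0.0087, 0.0665]
eef_rot: [0.05, 0.705, -0.05, 0.706]
force: [0.0, -0.1, -1.7]
gripper_width: 0.435
t 7.375 p [0.525  0.0087 0.0665] F [ 0.  -0.1 -1.7] w 0.435 q6 [-0.13  0.16  1.77  0.    1.21 -1.56]
turn [-0.0004  0.0016 -0.0005] shift now(mm) [ 3.   0.1 -0. ] shift after turn [ 3.   0.1 -0. ]
```

View pics/s6.png

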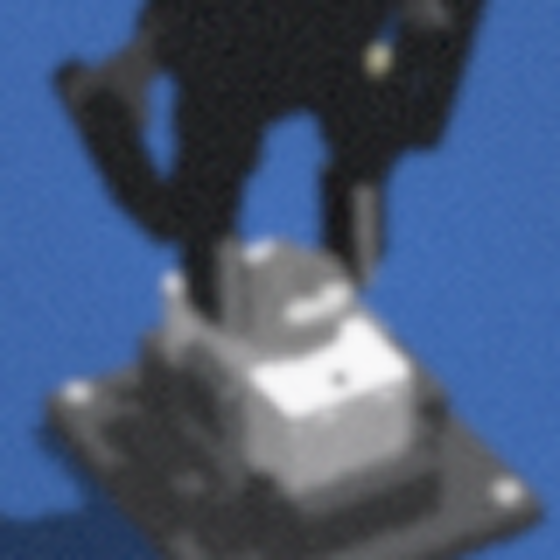

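```bash
python3 -m pendant '[{"wx":0,"wy":0,"wz":0,"dx":2,"dy":0,"dz":0,"fingers":0.1},{"wx":0,"wy":0,"wz":0,"dx":1,"dy":0,"dz":0,"fingers":0.1},{"wx":0,"wy":0,"wz":0,"dx":0,"dy":0,"dz":0,"fingers":0.1}]'; python3 -c "
from h import *
plan([.525,.0088,.0635])"
```

```text
time_s: 7.8
eef_pos: [0.5253, 0.0087, 0.0638]
eef_rot: [0.05, 0.704, -0.05, 0.706]
force: [-1.0, -0.3, -1.6]
gripper_width: 0.439
t 7.8 p [0.5253 0.0087 0.0638] F [-1.  -0.3 -1.6] w 0.439 q6 [-0.13  0.16  1.77  0.    1.2  -1.56]
turn [-0.0004  0.0024 -0.0006] shift now(mm) [ 0.3  0.  -0.3] shift after turn [ 0.3  0.  -0.3]
```

```bash
python3 -m pendant '[{"wx":0,"wy":0,"wz":0,"dx":0,"dy":0,"dz":0,"fingers":0.65},{"wx":0,"wy":0,"wz":0,"dx":0,"dy":0,"dz":0,"fingers":0.65},{"wx":0,"wy":0,"wz":0,"dx":-10,"dy":0,"dz":0,"fingers":0.65},{"wx":0,"wy":0,"wz":0,"dx":-50,"dy":0,"dz":0,"fingers":0.65},{"wx":0,"wy":0,"wz":0,"dx":-30,"dy":20,"dz":0,"fingers":0.65},{"wx":0,"wy":0,"wz":0,"dx":0,"dy":50,"dz":15,"fingers":0.65},{"wx":0,"wy":0,"wz":0,"dx":0,"dy":50,"dz":15,"fingers":0.65},{"wx":0,"wy":0,"wz":0,"dx":0,"dy":30,"dz":15,"fingers":0.65}]'; python3 -c "
from h import *
plan([.569,.243,.08])
a=eyes.camera('scene');b=eyes.camera('top')
cv2.imwrite('pics/s7.png',np.hstack([cv2.resize(x,None,fx=5,fy=5,interpolation=2) for x in (a[140:240,228:308],b[190:290,225:305])]))
cv2.imwrite('pics/s7f.png',b)"
```

```text
time_s: 8.8
eef_pos: [0.5926, 0.1532, 0.1627]
eef_rot: [0.052, 0.703, -0.051, 0.708]
force: [0.0, -0.9, -0.7]
gripper_width: 0.653
t 8.8 p [0.5926 0.1532 0.1627] F [ 0.  -0.9 -0.7] w 0.653 q6 [ 0.13  0.25  1.45 -0.    1.43 -1.3 ]
turn [-0.0042  0.0075 -0.0016] shift now(mm) [ 82.6  85.4 -37. ] shift after turn [ 82.7  85.6 -36. ]
```

View pics/s7.png

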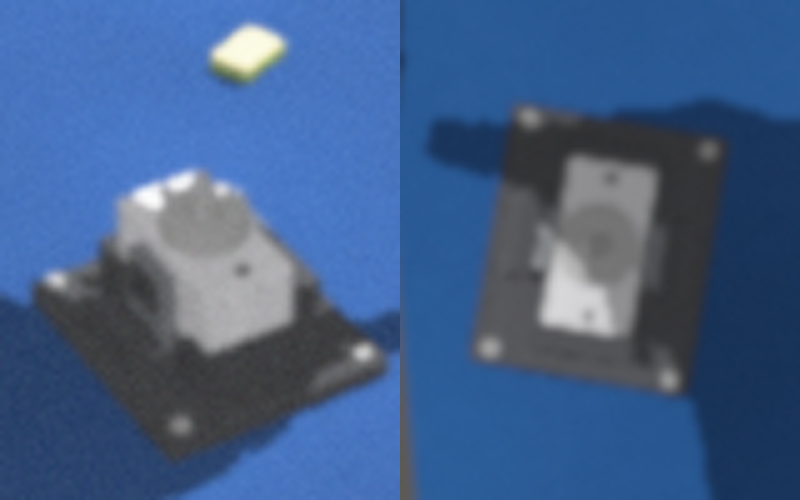

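The wide collar lies flat on the deck around the spindle (top crop ~(600,243)). Next is the narrow collar.

```bash
python3 -m pendant '[{"wx":-0.004,"wy":0.007,"wz":-0.002,"dx":20,"dy":40,"dz":-20,"fingers":0.6},{"wx":0,"wy":0,"wz":0,"dx":35,"dy":32,"dz":-14,"fingers":0.6},{"wx":0,"wy":0,"wz":0,"dx":40,"dy":10,"dz":-2,"fingers":0.6},{"wx":0,"wy":0,"wz":0,"dx":0,"dy":0,"dz":0,"fingers":0.6}]'; python3 -c "
from h import *
plan([.569,.243,.04])"
```

```text
time_s: 9.4
eef_pos: [0.569, 0.2412, 0.0678]
eef_rot: [0.049, 0.705, -0.049, 0.706]
force: [-0.2, -0.7, 0.7]
gripper_width: 0.602
t 9.4 p [0.569  0.2412 0.0678] F [-0.2 -0.7  0.7] w 0.602 q6 [ 0.28  0.34  1.54 -0.    1.26 -1.15]
turn [0.0007 0.0024 0.    ] shift now(mm) [27.8  1.8 -0.3] shift after turn [27.8  1.8 -0.2]
```

```bash
python3 -m pendant '[{"wx":0,"wy":0.002,"wz":0,"dx":30,"dy":1.8,"dz":-0.5,"fingers":0.6},{"wx":0,"wy":0,"wz":0,"dx":18,"dy":0,"dz":-1,"fingers":0.6},{"wx":0,"wy":0,"wz":0,"dx":0,"dy":0,"dz":0,"fingers":0.6},{"wx":0,"wy":0,"wz":0,"dx":0,"dy":0,"dz":0,"fingers":0.6}]'; python3 -c "
from h import *
plan([.569,.243,.0035])
cv2.imwrite('pics/s8.png',cv2.resize(eyes.camera('scene')[120:210,300:420],None,fx=6,fy=6,interpolation=2))"
```

```text
time_s: 9.9
eef_pos: [0.5714, 0.2416, 0.0262]
eef_rot: [0.051, 0.703, -0.049, 0.708]
force: [-0.0, 1.1, -0.1]
gripper_width: 0.599
t 9.9 p [0.5714 0.2416 0.0262] F [-0.   1.1 -0.1] w 0.599 q6 [ 0.28  0.38  1.58 -0.    1.17 -1.15]
turn [-0.001   0.0076 -0.0026] shift now(mm) [22.6  1.  -2.7] shift after turn [22.7  1.1 -2.6]
```

View pics/s8.png

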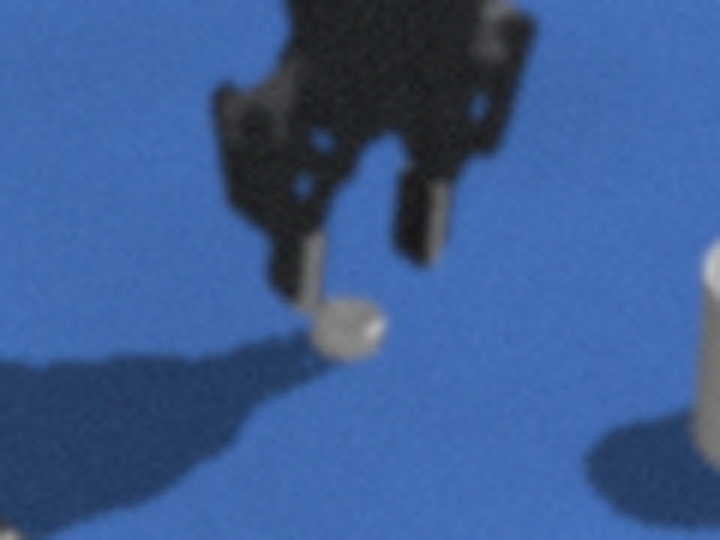

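Gripper is above and around the narrow collar (crop ~(348,328)). I correct the offset and go down.

```bash
python3 -m pendant '[{"wx":0,"wy":0.007,"wz":-0.002,"dx":11,"dy":1,"dz":-2.8,"fingers":0.6},{"wx":0,"wy":0,"wz":0,"dx":9,"dy":0,"dz":-0.5,"fingers":0.6},{"wx":0,"wy":0,"wz":0,"dx":2,"dy":0,"dz":0,"fingers":0.6},{"wx":0,"wy":0,"wz":0,"dx":0,"dy":0,"dz":0,"fingers":0.6}]'; python3 -c "
from h import *
plan([.569,.243,.0035])
cv2.imwrite('pics/s9.png',cv2.resize(eyes.camera('scene')[120:210,300:420],None,fx=6,fy=6,interpolation=2))"
```

```text
time_s: 10.45
eef_pos: [0.5685, 0.2432, 0.0036]
eef_rot: [0.05, 0.705, -0.05, 0.706]
force: [0.4, -0.4, 0.8]
gripper_width: 0.598
t 10.45 p [0.5685 0.2432 0.0036] F [ 0.4 -0.4  0.8] w 0.598 q6 [ 0.28  0.41  1.6   0.    1.14 -1.15]
turn [-0.001   0.0012 -0.001 ] shift now(mm) [ 0.1 -0.1  0.5] shift after turn [ 0.1 -0.1  0.5]
```

View pics/s9.png

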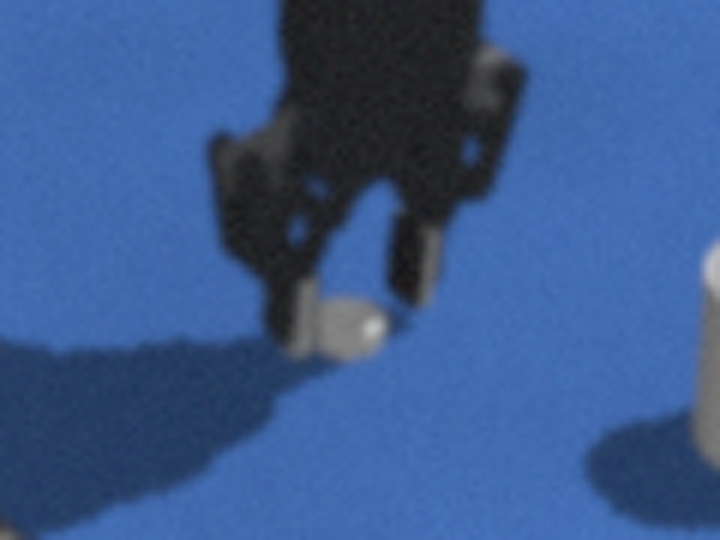

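```bash
python3 -m pendant '[{"wx":0,"wy":0.001,"wz":0,"dx":0,"dy":0,"dz":0.4,"fingers":0.4},{"wx":0,"wy":0,"wz":0,"dx":0,"dy":0,"dz":0,"fingers":0.1},{"wx":0,"wy":0,"wz":0,"dx":0,"dy":0,"dz":0,"fingers":0.1},{"wx":0,"wy":0,"wz":0,"dx":0,"dy":0,"dz":0,"fingers":0.1},{"wx":0,"wy":0,"wz":0,"dx":0,"dy":0,"dz":0,"fingers":0.1}]'; python3 -c "
from h import *
plan([.569,.243,.0035])
cv2.imwrite('pics/s10.png',cv2.resize(eyes.camera('scene')[120:210,300:420],None,fx=6,fy=6,interpolation=2))"
```

```text
time_s: 11.12
eef_pos: [0.5693, 0.2433, 0.0044]
eef_rot: [0.05, 0.705, -0.05, 0.706]
force: [0.5, -0.4, -0.5]
gripper_width: 0.297
t 11.125 p [0.5693 0.2433 0.0044] F [ 0.5 -0.4 -0.5] w 0.297 q6 [ 0.28  0.41  1.59  0.    1.14 -1.15]
turn [-0.001   0.0011 -0.0014] shift now(mm) [ 0.9 -0.3 -0.3] shift after turn [ 0.9 -0.3 -0.3]
```

View pics/s10.png

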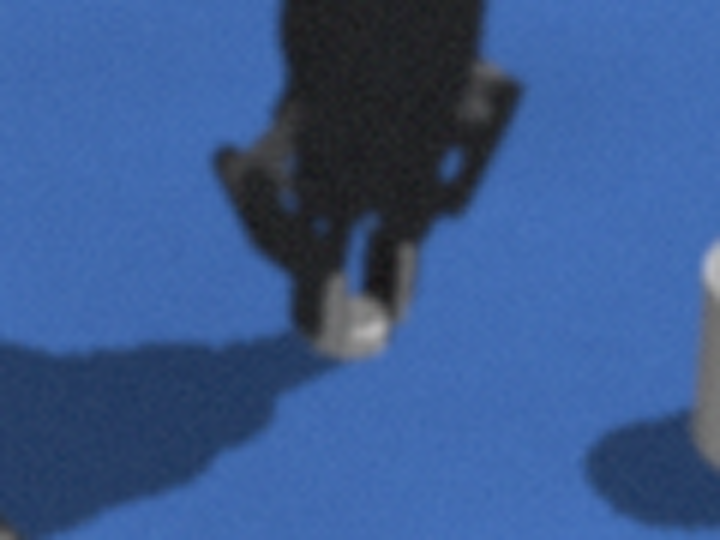

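Gripped with pads either side. I lift and carry it back.

```bash
python3 -m pendant '[{"wx":0,"wy":0,"wz":0,"dx":-15,"dy":0,"dz":0,"fingers":0.1},{"wx":0,"wy":0,"wz":0,"dx":-50,"dy":0,"dz":0,"fingers":0.1},{"wx":0,"wy":0,"wz":0,"dx":-55,"dy":-10,"dz":0,"fingers":0.1},{"wx":0,"wy":0,"wz":0,"dx":-20,"dy":-40,"dz":-2,"fingers":0.1},{"wx":0,"wy":0,"wz":0,"dx":0,"dy":-45,"dz":-2,"fingers":0.1},{"wx":0,"wy":0,"wz":0,"dx":0,"dy":-45,"dz":-2,"fingers":0.1},{"wx":0,"wy":0,"wz":0,"dx":0,"dy":-30,"dz":-2,"fingers":0.1}]'; python3 -c "
from h import *
plan([.525,.0088,.13])"
```

```text
time_s: 12.05
eef_pos: [0.5367, 0.073, 0.1559]
eef_rot: [0.049, 0.703, -0.048, 0.708]
force: [0.2, 0.2, -0.6]
gripper_width: 0.295
t 12.05 p [0.5367 0.073  0.1559] F [ 0.2  0.2 -0.6] w 0.295 q6 [-0.01  0.11  1.63  0.    1.39 -1.44]
turn [ 0.0027  0.0069 -0.002 ] shift now(mm) [ 25.7 -65.3  -3. ] shift after turn [ 25.9 -65.2  -2.6]
```

```bash
python3 -m pendant '[{"wx":0.003,"wy":0.006,"wz":-0.002,"dx":0,"dy":-30,"dz":-2,"fingers":0.1},{"wx":0,"wy":0,"wz":0,"dx":10,"dy":-22,"dz":0,"fingers":0.1},{"wx":0,"wy":0,"wz":0,"dx":15,"dy":-8,"dz":0,"fingers":0.1},{"wx":0,"wy":0,"wz":0,"dx":10,"dy":0,"dz":0,"fingers":0.1},{"wx":0,"wy":0,"wz":0,"dx":0,"dy":0,"dz":0,"fingers":0.1}]'; python3 -c "
from h import *
plan([.525,.0088,.11])
cv2.imwrite('pics/s11.png',cv2.resize(eyes.camera('scene')[130:230,228:308],None,fx=6,fy=6,interpolation=2))"
```

```text
time_s: 12.68
eef_pos: [0.5262, 0.0112, 0.1235]
eef_rot: [0.051, 0.703, -0.051, 0.707]
force: [-0.3, -0.9, -1.3]
gripper_width: 0.294
t 12.675 p [0.5262 0.0112 0.1235] F [-0.3 -0.9 -1.3] w 0.294 q6 [-0.13  0.11  1.71  0.    1.32 -1.55]
turn [-0.0028  0.0053 -0.0004] shift now(mm) [13.5 -2.5 -0.9] shift after turn [13.5 -2.5 -0.9]
```

View pics/s11.png

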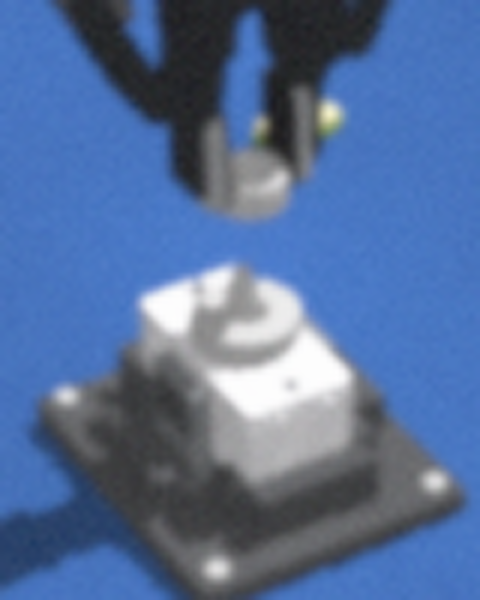

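Spindle tip at crop x≈244, collar at ≈252, and the known +2.5 mm offset accounts for the gap. I correct it and lower the collar.

```bash
python3 -m pendant '[{"wx":-0.003,"wy":0.005,"wz":0,"dx":8,"dy":-2.4,"dz":-1.2,"fingers":0.1},{"wx":0,"wy":0,"wz":0,"dx":10,"dy":0,"dz":0,"fingers":0.1},{"wx":0,"wy":0,"wz":0,"dx":0,"dy":0,"dz":0,"fingers":0.1}]'; python3 -c "
from h import *
plan([.525,.0088,.11])"
```

```text
time_s: 13.1
eef_pos: [0.5251, 0.01, 0.1049]
eef_rot: [0.049, 0.705, -0.049, 0.706]
force: [-0.3, -0.3, 0.1]
gripper_width: 0.296
t 13.1 p [0.5251 0.01   0.1049] F [-0.3 -0.3  0.1] w 0.296 q6 [-0.13  0.12  1.73  0.    1.29 -1.56]
turn [ 0.0022  0.0007 -0.0005] shift now(mm) [-5.1 -1.2  0.1] shift after turn [-5.1 -1.2  0.1]
```

```bash
python3 -m pendant '[{"wx":0.002,"wy":0.001,"wz":0,"dx":4,"dy":-1.2,"dz":-0.2,"fingers":0.1},{"wx":0,"wy":0,"wz":0,"dx":7,"dy":0,"dz":0,"fingers":0.1},{"wx":0,"wy":0,"wz":0,"dx":6,"dy":0,"dz":0,"fingers":0.1},{"wx":0,"wy":0,"wz":0,"dx":4,"dy":0,"dz":0,"fingers":0.1},{"wx":0,"wy":0,"wz":0,"dx":0,"dy":0,"dz":0,"fingers":0.1}]'; python3 -c "
from h import *
plan([.525,.0088,.0765])"
```

```text
time_s: 13.72
eef_pos: [0.5248, 0.0088, 0.0825]
eef_rot: [0.05, 0.705, -0.049, 0.705]
force: [0.3, -0.4, -0.6]
gripper_width: 0.299
t 13.725 p [0.5248 0.0088 0.0825] F [ 0.3 -0.4 -0.6] w 0.299 q6 [-0.13  0.15  1.75  0.    1.24 -1.56]
turn [ 0.     -0.0002 -0.0005] shift now(mm) [6.  0.1 0.2] shift after turn [6.  0.1 0.2]
```

```bash
python3 -m pendant '[{"wx":0,"wy":0,"wz":0,"dx":4,"dy":0,"dz":0,"fingers":0.1},{"wx":0,"wy":0,"wz":0,"dx":1.5,"dy":0,"dz":0,"fingers":0.1},{"wx":0,"wy":0,"wz":0,"dx":0,"dy":0,"dz":0,"fingers":0.1}]'; python3 -c "
from h import *
plan([.525,.0088,.0765])"
```

```text
time_s: 14.1
eef_pos: [0.5249, 0.0088, 0.0769]
eef_rot: [0.05, 0.705, -0.049, 0.705]
force: [-0.5, -0.1, -0.2]
gripper_width: 0.296
t 14.1 p [0.5249 0.0088 0.0769] F [-0.5 -0.1 -0.2] w 0.296 q6 [-0.13  0.15  1.76  0.    1.23 -1.56]
turn [ 0.0001  0.0002 -0.0006] shift now(mm) [0.4 0.  0.1] shift after turn [0.4 0.  0.1]
```

```bash
python3 -m pendant '[{"wx":0,"wy":0,"wz":0,"dx":0,"dy":0,"dz":0,"fingers":0.5},{"wx":0,"wy":0,"wz":0,"dx":0,"dy":0,"dz":0,"fingers":0.5},{"wx":0,"wy":0,"wz":0,"dx":-12,"dy":0,"dz":0,"fingers":0.7},{"wx":0,"wy":0,"wz":0,"dx":-45,"dy":0,"dz":0,"fingers":0.95},{"wx":0,"wy":0,"wz":0,"dx":-10,"dy":0,"dz":0,"fingers":0.95},{"wx":0,"wy":0,"wz":0,"dx":0,"dy":0,"dz":0,"fingers":0.95}]'; python3 -c "
from h import *
plan([.525,.0088,.12])
cv2.imwrite('pics/s12.png',cv2.resize(eyes.camera('scene')[130:230,228:308],None,fx=6,fy=6,interpolation=2))"
```

```text
time_s: 14.85
eef_pos: [0.525, 0.0087, 0.148]
eef_rot: [0.05, 0.705, -0.049, 0.706]
force: [0.2, 0.6, -0.1]
gripper_width: 0.949
t 14.85 p [0.525  0.0087 0.148 ] F [ 0.2  0.6 -0.1] w 0.949 q6 [-0.13  0.09  1.68  0.    1.37 -1.56]
turn [ 0.0001  0.0014 -0.0005] shift now(mm) [28.   0.  -0.1] shift after turn [28.  0. -0.]
```

View pics/s12.png

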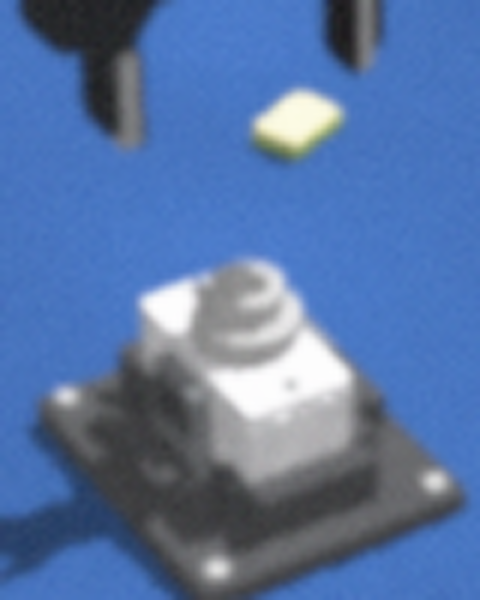

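Both collars are stacked flat, with the spindle tip in the middle (crop ~(245,275)). I go down around the catches with the gripper open.

```bash
python3 -m pendant '[{"wx":0,"wy":0.001,"wz":0,"dx":25,"dy":0,"dz":0,"fingers":0.95},{"wx":0,"wy":0,"wz":0,"dx":30,"dy":0,"dz":0,"fingers":0.95},{"wx":0,"wy":0,"wz":0,"dx":10,"dy":0,"dz":0,"fingers":0.95},{"wx":0,"wy":0,"wz":0,"dx":0,"dy":0,"dz":0,"fingers":0.95}]'; python3 -c "
from h import *
plan([.525,.0088,.032])"
```

```text
time_s: 15.4
eef_pos: [0.524, 0.0089, 0.079]
eef_rot: [0.05, 0.706, -0.049, 0.704]
force: [-1.2, -0.9, 0.3]
gripper_width: 0.949
t 15.4 p [0.524  0.0089 0.079 ] F [-1.2 -0.9  0.3] w 0.949 q6 [-0.13  0.15  1.76  0.    1.24 -1.56]
turn [ 0.0001 -0.0028 -0.0005] shift now(mm) [47.   0.   1.2] shift after turn [47.   0.1  1. ]
```

```bash
python3 -m pendant '[{"wx":0,"wy":-0.002,"wz":0,"dx":20,"dy":0,"dz":0.8,"fingers":0.95},{"wx":0,"wy":0,"wz":0,"dx":18,"dy":0,"dz":0,"fingers":0.95},{"wx":0,"wy":0,"wz":0,"dx":6,"dy":0,"dz":0,"fingers":0.95},{"wx":0,"wy":0,"wz":0,"dx":0,"dy":0,"dz":0,"fingers":0.95}]'; python3 -c "
from h import *
plan([.525,.0088,.032])
cv2.imwrite('pics/s13.png',cv2.resize(eyes.camera('scene')[130:230,218:318],None,fx=6,fy=6,interpolation=2))"
```

```text
time_s: 15.9
eef_pos: [0.5262, 0.0086, 0.036]
eef_rot: [0.05, 0.705, -0.049, 0.706]
force: [0.8, 0.3, 0.2]
gripper_width: 0.953
t 15.9 p [0.5262 0.0086 0.036 ] F [0.8 0.3 0.2] w 0.953 q6 [-0.13  0.2   1.8   0.    1.14 -1.56]
turn [ 0.0001  0.0022 -0.0005] shift now(mm) [ 4.  -0.  -1.2] shift after turn [ 4.  -0.  -1.2]
```

View pics/s13.png

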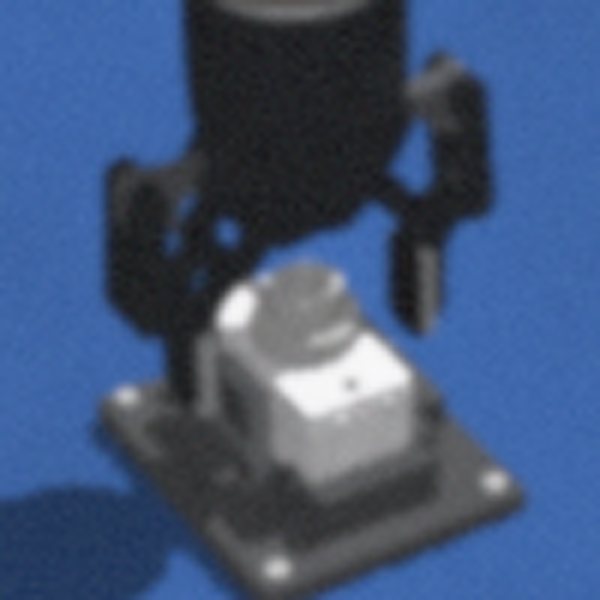

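```bash
python3 -m pendant '[{"wx":0,"wy":0.002,"wz":0,"dx":3.5,"dy":0,"dz":-1,"fingers":0.85},{"wx":0,"wy":0,"wz":0,"dx":0,"dy":0,"dz":0,"fingers":0.8},{"wx":0,"wy":0,"wz":0,"dx":0,"dy":0,"dz":0,"fingers":0.7},{"wx":0,"wy":0,"wz":0,"dx":0,"dy":0,"dz":0,"fingers":0.6},{"wx":0,"wy":0,"wz":0,"dx":0,"dy":0,"dz":0,"fingers":0.3},{"wx":0,"wy":0,"wz":0,"dx":0,"dy":0,"dz":0,"fingers":0.3},{"wx":0,"wy":0,"wz":0,"dx":0,"dy":0,"dz":0,"fingers":0.3}]' 60; python3 -c "
from h import *
plan([.525,.0088,.032])
cv2.imwrite('pics/s14.png',cv2.resize(eyes.camera('scene')[130:230,218:318],None,fx=6,fy=6,interpolation=2))"
```

```text
time_s: 16.82
eef_pos: [0.5262, 0.0082, 0.0364]
eef_rot: [0.049, 0.704, -0.05, 0.707]
force: [0.6, -0.3, -2.1]
gripper_width: 0.503
t 16.825 p [0.5262 0.0082 0.0364] F [ 0.6 -0.3 -2.1] w 0.503 q6 [-0.13  0.2   1.8  -0.    1.14 -1.56]
turn [0.0002 0.0037 0.0003] shift now(mm) [ 4.4  0.4 -1.3] shift after turn [ 4.4  0.4 -1.3]
```

View pics/s14.png

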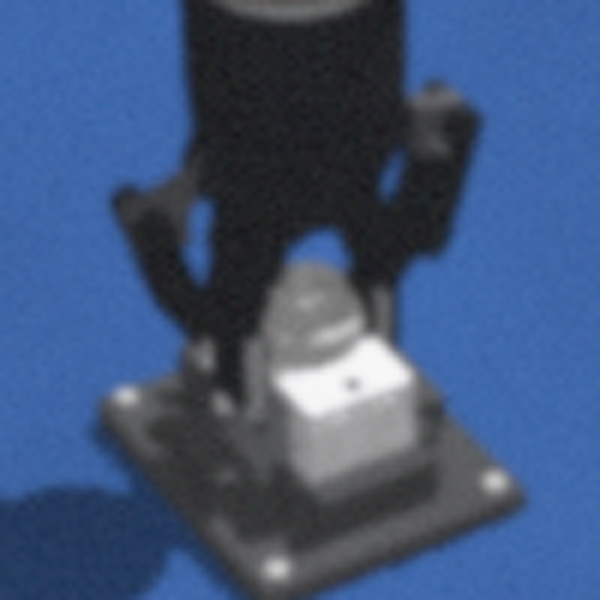

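```bash
python3 -m pendant '[{"wx":0,"wy":0,"wz":0,"dx":0,"dy":0,"dz":0,"fingers":0.2},{"wx":0,"wy":0,"wz":0,"dx":-3,"dy":0,"dz":0,"fingers":0.2},{"wx":0,"wy":0,"wz":0,"dx":-5,"dy":0,"dz":0,"fingers":0.2},{"wx":0,"wy":0,"wz":0,"dx":-5,"dy":0,"dz":0,"fingers":0.2}]'; python3 -c "
from h import *
plan([.525,.0088,.1364])
cv2.imwrite('pics/s15.png',cv2.resize(eyes.camera('scene')[130:230,218:318],None,fx=6,fy=6,interpolation=2))"
```

```text
time_s: 17.38
eef_pos: [0.5254, 0.0085, 0.0489]
eef_rot: [0.049, 0.705, -0.05, 0.706]
force: [-0.6, -0.4, -5.2]
gripper_width: 0.499
t 17.375 p [0.5254 0.0085 0.0489] F [-0.6 -0.4 -5.2] w 0.499 q6 [-0.13  0.18  1.79 -0.    1.17 -1.56]
turn [0.0002 0.0013 0.0001] shift now(mm) [-87.5   0.3  -0.4] shift after turn [-87.5   0.3  -0.5]
```

View pics/s15.png

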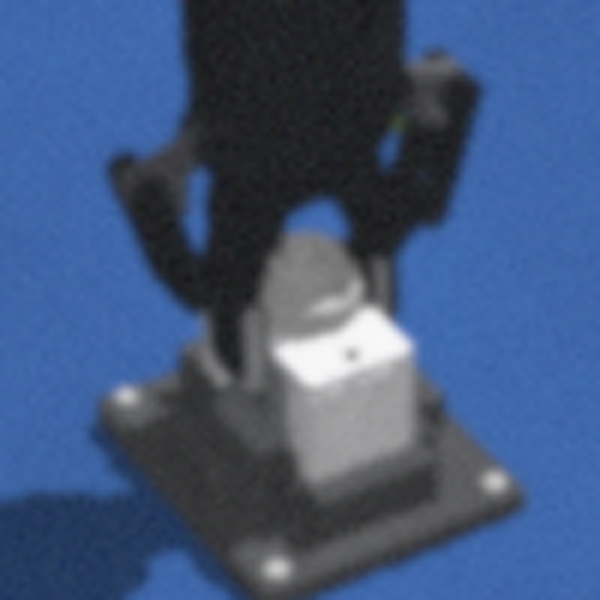

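The cartridge is rising with the gripper: the force is about its weight and the catches have cleared the lips. I lift the rest of the way.

```bash
python3 -m pendant '[{"wx":0,"wy":0,"wz":0,"dx":-10,"dy":0,"dz":0,"fingers":0.2},{"wx":0,"wy":0,"wz":0,"dx":-18,"dy":0,"dz":0,"fingers":0.2},{"wx":0,"wy":0,"wz":0,"dx":-20,"dy":0,"dz":0,"fingers":0.2},{"wx":0,"wy":0,"wz":0,"dx":-18,"dy":0,"dz":0,"fingers":0.2},{"wx":0,"wy":0,"wz":0,"dx":-8,"dy":0,"dz":0,"fingers":0.2},{"wx":0,"wy":0,"wz":0,"dx":0,"dy":0,"dz":0,"fingers":0.2},{"wx":0,"wy":0,"wz":0,"dx":0,"dy":0,"dz":0,"fingers":0.2}]'; python3 -c "
from h import *
plan([.525,.0084,.1364])"
```

```text
time_s: 18.3
eef_pos: [0.5253, 0.0085, 0.1278]
eef_rot: [0.049, 0.705, -0.05, 0.706]
force: [-0.1, 0.3, -5.1]
gripper_width: 0.5
t 18.3 p [0.5253 0.0085 0.1278] F [-0.1  0.3 -5.1] w 0.5 q6 [-0.13  0.1   1.7  -0.    1.33 -1.56]
turn [0.0002 0.0025 0.    ] shift now(mm) [-8.6 -0.2 -0.2] shift after turn [-8.6 -0.2 -0.3]
```

```bash
python3 -m pendant '[{"wx":0,"wy":0.002,"wz":0,"dx":-8.5,"dy":0,"dz":0,"fingers":0.2},{"wx":0,"wy":0,"wz":0,"dx":0,"dy":0,"dz":0,"fingers":0.2},{"wx":0,"wy":0,"wz":0,"dx":0,"dy":0,"dz":0,"fingers":0.2}]'; python3 -c "
from h import *
plan([.525,.0084,.1364])
a=eyes.camera('scene');b=eyes.camera('top')
for i in range(3): eyes.camera('top')
plan([.525,.0084,.1364]); print(np.abs(ctrl.read_state()['qvel']).max())
cv2.imwrite('pics/s16.png',cv2.resize(a[100:230,208:328],None,fx=5,fy=5,interpolation=2)[:600]);cv2.imwrite('pics/s16f.png',np.hstack([a[80:,:],])) ;cv2.imwrite('pics/s16t.png',b)"
```

```text
time_s: 18.68
eef_pos: [0.5249, 0.0086, 0.1358]
eef_rot: [0.05, 0.706, -0.05, 0.705]
force: [0.1, -0.1, -4.7]
gripper_width: 0.495
t 18.675 p [0.5249 0.0086 0.1358] F [ 0.1 -0.1 -4.7] w 0.495 q6 [-0.13  0.1   1.69 -0.    1.35 -1.56]
turn [ 0.0002 -0.0014  0.0001] shift now(mm) [-0.6 -0.2  0.1] shift after turn [-0.6 -0.2  0.1]
t 18.925 p [0.5249 0.0086 0.1359] F [ 0.1 -0.3 -4.2] w 0.497 q6 [-0.13  0.1   1.69 -0.    1.35 -1.56]
turn [ 0.0002 -0.0012  0.    ] shift now(mm) [-0.5 -0.2  0.1] shift after turn [-0.5 -0.2  0.1]
0.001983510497900155
```

View pics/s16.png

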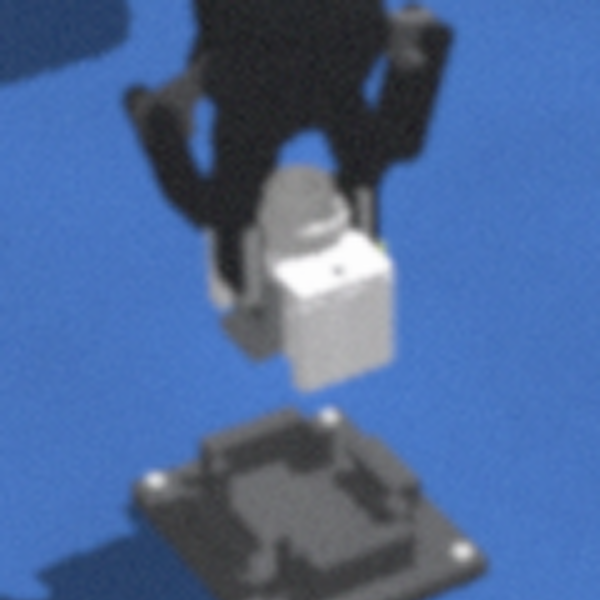

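View pics/s16t.png

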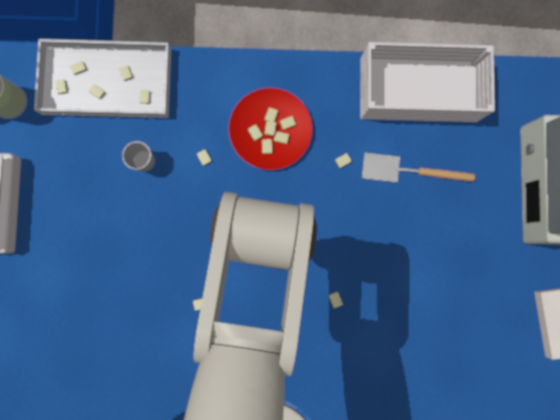

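View pics/s16f.png

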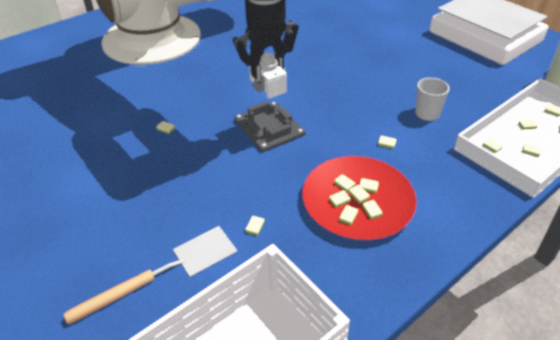

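```bash
python3 -c "
from h import *
c,s=np.cos(YAW),np.sin(YAW)
for z in (.1115,.1595):
  for x,y in ((.04,-.021),(.04,.021),(-.04,-.021)):
    u=proj('scene',[.5251+c*x-s*y,.0087+s*x+c*y,z]); print(z,x,y,((u-[208,100])*5).round())
"
```

```text
0.1115 0.04 -0.021 [300. 394.]
0.1115 0.04 0.021 [389. 362.]
0.1115 -0.04 -0.021 [205. 299.]
0.1595 0.04 -0.021 [297. 295.]
0.1595 0.04 0.021 [389. 263.]
0.1595 -0.04 -0.021 [199. 202.]
```

```bash
python3 -c "
from h import *
print(ctrl.close_job()); plan([.525,.0084,.1364])"
```

```text
the job is handed in; nothing more can be done
None
the job is handed in; nothing more can be done
```

The job is done and handed in at about 19 s of the 64 s allowed. I threaded the wide collar down the spindle onto the deck, then the narrow collar on top of it. Then I squeezed both catches at 60 N, lifted the cartridge straight up out of the dock, and held it there.

**Last checks that agreed:**
- **Lift:** the TCP rose 99.5 mm, from 36.4 to 135.9 mm above the table.
- **Level and still:** joint speeds were at most 0.002 rad/s. The visible cartridge corners were within about 1–2 px of where a level cartridge at that height should appear. The tool was within about 0.1° of vertical.
- **Load:** the force on the wrist was 4.2–4.7 N, roughly the weight of the cartridge and both collars.
- **Surroundings:** both collars are still on the spindle. The plate, cup, spatula and the sweets I could see had not moved. One sweet is partly hidden by the arm in the top view.

**What differed or was not checked directly:**
- **Grip height:** I gripped the catches about 3–4 mm higher than planned (36.4 mm instead of 32–33 mm), still on their faces.
- **Grip opening:** it read about 0.50, slightly less than the 48 mm pushed-in width would suggest. I put that down to give in the fingers, since the collars read small too.
- **Collars fully home:** I judged this from the release heights (about 0.5 mm above their seats) and the pictures, not from a contact force.

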